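# Bring the ring core to the pick window

### The arm

A 7-joint arm with a two-finger parallel gripper is mounted at the origin on the work surface. World frame = base frame: x ahead of the robot, y to its left, z up, the work surface at z = 0. Lengths are in mm, angles in rad, forces in N, time in s.
With the tool pointing down it reaches from about 400 to 875 mm from the base axis. Payload 4.4 kg.
Tool frame: the origin (TCP) lies at the very end of the fingers, on their centre line; the grasp point (between the pads) lies 19 mm behind it (ctrl.grasp_offset is the distance from the TCP to the grasp point, in mm); z points along the fingers, y is the line along which they close (so a half turn about z gives the same grasp; the last joint's range is limited). The gripper opens to 85 mm and grips with 20 to 120 N. Pads are 22 mm wide; open, the fingers measure 114 mm over their backs; the gripper's body (76 mm by 85 mm) begins 54 mm behind the grasp point. The pads swing forward as they close: fully open they stand 13 mm farther back than shut.
Start: joints at [1.148, 0.628, 0.038, 1.517, -0.027, 0.996, -0.02], TCP at [227.06, -609.067, 194.513] pointing down, gripper open.
Joint ranges: [-3.06, 3.06], [-0.37, 2.12], [-1.25, 1.32], [0.18, 2.47], [-1.1, 4.24], [0.23, 1.98], [-2.94, 2.94]. Speed limits (rad/s): [2.57, 2.57, 3.14, 3.14, 3.14, 3.14, 3.14].

### API

Orientations are given as [roll, pitch, yaw] about the fixed x, y, z axes, in that order (R = Rz(yaw) Ry(pitch) Rx(roll)).
In Python, from cell import status, cams, ctrl gives the robot as it stands.
- The arm moves only by the tool move_arm, never from a script. Its argument "plan" is a list of rows, each a list of 3 entries, a list of its own where there are three numbers: the shift along the world's x, y, z in mm, then the turn, a rotation vector about the world's x, y, z in degrees, then the opening, from 0 (shut) to 1 (fully open). In form: [[[x, y, z], [wx, wy, wz], gripper], ...]. A call has 1 to 10 rows; each row shifts and turns the commanded pose from where the row before left it; what a row does not reach is not made up. A row lasts 1/8 s, in which the tool goes at most 62.5 mm and 10.7 degrees, less where a joint would pass 70% of its speed; a pose out of reach is approached as far as the arm can. A call with a gripper value outside its range is refused whole. The fingers move at their own pace and stop on an object; the grip force is fixed at half the most. Time passes only in rows, so rows that do not move let the fingers close. It gives the time, the measured TCP pose, the force, the opening and the grip force at its end, in the units of the state.
- status.read_state(): the state, without advancing time (a new reading comes with each control period).
- cams.get_image(name): name is "scene" or "top" or "wrist"; returns the picture (400x640x3 uint8, blue, green, red); there is no depth.
- cams.camera_params(name): a dict with "K" (3x3 intrinsics, pixels), "pose" (4x4, takes a point from camera to world coordinates); the wrist camera has in their place "tool_from_camera" (4x4, takes a point from camera to tool coordinates, whose origin is the TCP and whose axes are the flange's). Camera axes: x right, y down, z forward; pixel columns grow to the right and rows downward; lengths in mm; the calibration is good to about 2 mm. A picture is of the moment at which its call begins: read the wrist's pose just before it. camera_params takes no time and is no camera call.
- ctrl.finish_job(): hands the job in; it is judged then, once.
The state is a dict: "clock": time; "qpos": joint angles; "qd": joint speeds; "tau": joint torques, N m; "eef_pos": TCP position; "tool_rot": TCP orientation; "force": force on the tool from outside, world axes, zero at the start; "torque": the same for the moment, N m; "width": finger opening in mm; "gripper_force": force on a finger pad.
Only numpy, scipy, OpenCV 4.12 (cv2) and the standard library are available. Lean on these libraries where they do the work, as an engineer would, in place of code of your own. Each camera call takes 0.05 s, during which the arm holds its last target. There are 200 camera calls.

### The job

Two component carousels stand on the electronics bench. On the one that holds the ring core (the part with a hole through its middle), turn the wheel by its bar grip until the whole ring core shows in the middle of that carousel's fixed window frame, then let go. Leave the other carousel's wheel as it is.

Things in the scene. Friction and masses are not known exactly. Their poses are not given: they have to be found in the camera images.
- grip (a point): Grip of the wheel that holds the ring core: an upright grey bar 50 mm long (along this point's x), 14 thick (y), from 50 to 100 mm above the table. The point is on the wheel's vertical axis, 87 mm above the table. The white wheel (180 mm across, rim 33 mm high, six open compartments) turns freely with an even drag of 0.06 N m, no clicks, and stays where left. Its foot is screwed down.
- ring_bay (a point): Middle of the ring core: black ring, 28 mm across, 10 mm hole, fixed in its compartment 62 mm from the wheel's axis, 23 mm above the table; turns with the wheel, and the grip's x axis points at it. Only this one part has a hole; all other compartments hold black discs, blocks, chips, rods and cylinders. It starts 0.55 to 1.35 rad anticlockwise (from above) of the window.
- window (a point): Centre of the opening in that carousel's fixed dark steel window frame, on its top face 48 mm above the table, 62 mm from the wheel's axis. The opening is 40 mm (radially) by 50 mm (along the rim) in a flat plate 77 by 74 by 4 mm, which reaches over the wheel from a post outside the rim to 33 mm from the axis. Its x axis points away from the wheel's axis.
- other_bay (a point): A compartment with a solid black disc, 28 mm across, on the wheel of the other carousel (same make and size, no ring core), 62 mm from its axis, 23 mm above the table. That wheel must not be turned. The carousels stand side by side, left and right, in either order.

How it is judged (in metres and radians):
At the end, for the whole second after the job is handed in: The middle of the ring core is within 12 mm (about 11 degrees of wheel turn) of the middle of the window, seen from above, and stays there with the grip released; the other carousel's wheel has not been turned (horizontal distance between ring_bay and window below 0.012 m); the robot touches nothing.
It fails at once if the other carousel's wheel was turned (its compartment moved more than 10 mm, about 9 degrees) (distance of other_bay from where it was at the start of the episode above 0.01 m).
It also fails if it takes over 29 s, if anything falls off the work surface, if the arm or the gripper's body presses on something with over 40 N, if the wrist force passes 120 N, or if a joint passes its speed limit or range.

## Working session

There is one attempt and no reset: what is moved stays moved. The work goes in short steps, Python scripts to look and compute and a tool call to move; the robot and the scene stay as the last step left them, time stands still between calls to the robot, and variables do not carry over. Pictures are saved under pics/ and viewed, at most 10 in all, crops included, and the job is handed in when it is done.

Besides the shell and the picture viewer there is one more tool, called after "Emit:" as name(argument=value, ...) on one line, values as JSON. move_arm: Moves the arm, as the interface text tells. Its arguments: {"type":"object","properties":{"plan":{"type":"array","items":{"type":"array"}}},"required":["plan"]}

```bash
mkdir -p pics; python3 - <<'E'
from cell import status,cams,ctrl
import cv2
for n in("scene","top"):
    cv2.imwrite(f"pics/{n}0.png",cams.get_image(n)); p=cams.camera_params(n); print(n,p["K"],p["pose"])
s=status.read_state();print(s["clock"],s["eef_pos"],s["tool_rot"],s["width"])
E
```

```text
scene [[446.23620217   0.         321.829216  ]
 [  0.         446.23620217 205.59530662]
 [  0.           0.           1.        ]] [[-6.82751979e-01  4.78867116e-01 -5.51847824e-01  9.74051135e+02]
 [ 7.30648184e-01  4.45692980e-01 -5.17214654e-01  3.79737879e+02]
 [-1.72238804e-03 -7.56335939e-01 -6.54181153e-01  5.69345906e+02]
 [ 0.00000000e+00  0.00000000e+00  0.00000000e+00  1.00000000e+00]]
top [[433.24001806   0.         322.35554249]
 [  0.         433.24001806 206.33729491]
 [  0.           0.           1.        ]] [[-1.76511765e-02 -9.89977532e-01  1.40117526e-01  4.62448599e+02]
 [-9.99826236e-01  1.83168775e-02  3.46272002e-03  1.33408687e+01]
 [-5.99453058e-03 -1.40032058e-01 -9.90128824e-01  8.44021086e+02]
 [ 0.00000000e+00  0.00000000e+00  0.00000000e+00  1.00000000e+00]]
0.1 [ 226.82975688 -608.47835712  193.69495264] [-3.13991109e+00  1.67692943e-05  3.56767241e-01] 85.31210423767445
```

View pics/top0.png

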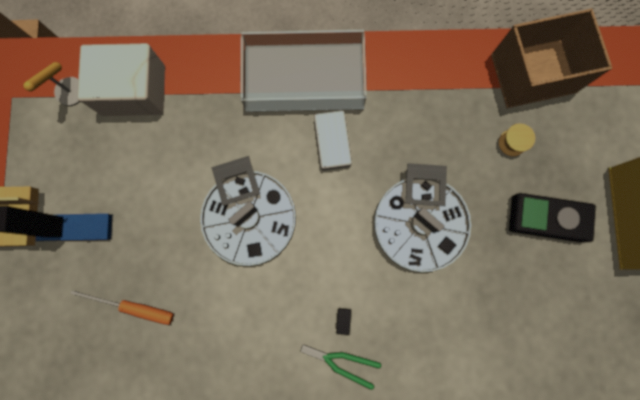

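View pics/scene0.png

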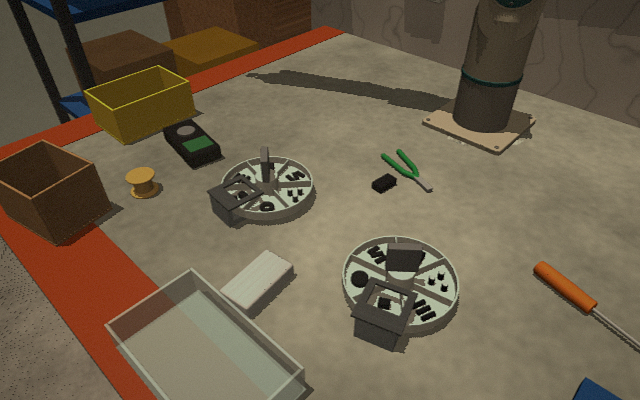

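The top view shows the ring core on the right-hand carousel at about (397,202), with its window at about (425,188). I'll enlarge this area for accurate pixels.

```bash
python3 - <<'E'
import cv2
a=cv2.imread("pics/top0.png")[150:280,360:490]
cv2.imwrite("pics/crop.png",cv2.resize(a,(585,585),interpolation=cv2.INTER_CUBIC))
E
```

```text
(no output)
```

View pics/crop.png

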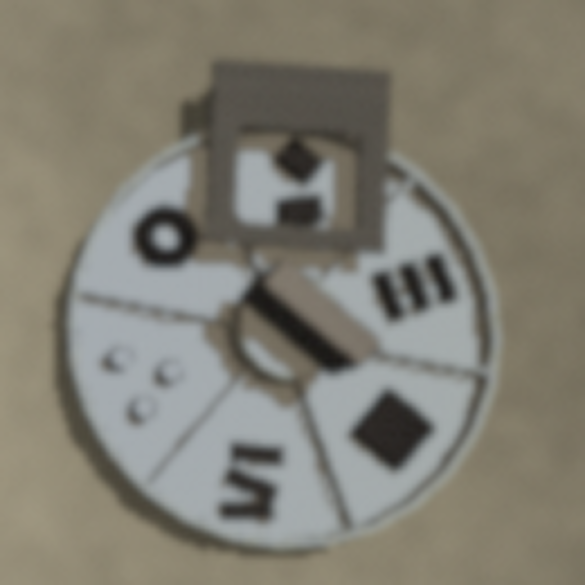

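```bash
cat > h.py <<'E'
import numpy as np
from cell import status,cams,ctrl
def ray(n,u,z):
    p=cams.camera_params(n);K,T=np.array(p["K"]),np.array(p["pose"])
    d=T[:3,:3]@np.linalg.solve(K,[u[0],u[1],1]);return T[:3,3]+d*(z-T[2,3])/d[2]
E
python3 - <<'E'
from h import *
c=lambda x,y,z:ray("top",(360+(x+.5)/4.5-.5,150+(y+.5)/4.5-.5),z)[:2]
ring=c(165,237,23)
pl=[c(*p,48) for p in((215,62),(390,70),(383,250),(203,240))]
op=[c(*p,48) for p in((238,128),(360,132),(355,232),(233,228))]
print("ring",ring,"plate",np.mean(pl,0),[np.linalg.norm(pl[i]-pl[i-1]) for i in range(4)],"open",np.mean(op,0))
d=(pl[0]+pl[1]-pl[2]-pl[3]);d/=np.linalg.norm(d)
ax1=np.mean(pl,0)-71.5*d
rim=[c(x,y,33) for x,y in((66,325),(497,325),(283,548))]
print("rim",rim,"axis from plate",ax1,"d",d)
bt=[c(*p,100) for p in((285,262),(378,345),(352,368),(258,278))]
print("bar top",np.mean(bt,0),bt)
g=bt[0]-bt[1]
from math import atan2
for ax in(ax1,np.mean(bt,0)):
  r=ring-ax;print(np.linalg.norm(r),"ring ang",atan2(r[1],r[0]),"bar",atan2(g[1],g[0]),"win",atan2(d[1],d[0]))
E
```

```text
ring [ 583.86494592 -125.43068847] plate [ 613.55988614 -177.62386152] [np.float64(75.49954841765337), np.float64(72.92529489597239), np.float64(76.10805372521922), np.float64(74.05516676362178)] open [ 603.08762034 -176.57659285]
rim [array([545.99975831, -80.89098445]), array([ 542.71500558, -260.53641581]), array([ 452.34901059, -166.79807954])] axis from plate [ 542.43859296 -170.27459922] d [ 0.9947034  -0.10278689]
bar top [ 541.91224084 -169.79965165] [array([ 561.9015809 , -158.12220796]), array([ 529.23872206, -192.01559689]), array([ 520.61779568, -181.60945795]), array([ 555.89086474, -147.45134382])]
61.05013554622613 ring ang 0.8249920117041364 bar 0.8038846308248802 win -0.10296874430899271
61.0625446322128 ring ang 0.8133821840662304 bar 0.8038846308248802 win -0.10296874430899271
```

The axis is at (542, -170), the ring angle is about 0.81, and the window angle is about -0.10. That means turning the wheel about 52.5° clockwise.

Emit:
move_arm(plan=[[[31.5,44,0],[0,0,2.6],1],[[31.5,44,0],[0,0,2.6],1],[[31.5,44,0],[0,0,2.6],1],[[31.5,44,0],[0,0,2.6],1],[[31.5,44,0],[0,0,2.6],1],[[31.5,44,0],[0,0,2.6],1],[[31.5,44,0],[0,0,2.6],1],[[31.5,44,0],[0,0,2.6],1],[[31.5,44,0],[0,0,2.6],1],[[31.5,43,0],[0,0,2.6],1]])

```text
clock: 1.35
eef_pos: [542.7, -168.5, 194.3]
tool_rot: [-3.141, 0.0, 0.812]
force: [-0.4, -0.2, -0.1]
width: 85.5
gripper_force: 0.0
```

Emit:
move_arm(plan=[[[0,0,0],[0,0,0],1],[[0,0,0],[0,0,0],1],[[0,0,0],[0,0,0],1]])

```text
clock: 1.72
eef_pos: [541.0, -171.8, 194.3]
tool_rot: [-3.141, 0.001, 0.808]
force: [0.2, -0.1, -0.0]
width: 85.4
gripper_force: 0.0
```

```bash
python3 - <<'E'
from h import *
import cv2
s=status.read_state();print(s["clock"],s["eef_pos"],s["tool_rot"],s["qpos"])
cv2.imwrite("pics/w1.png",cams.get_image("wrist"));p=cams.camera_params("wrist");T=np.array(p["tool_from_camera"]);print(T)
from scipy.spatial.transform import Rotation as R
W=np.eye(4);W[:3,:3]=R.from_euler("xyz",s["tool_rot"]).as_matrix();W[:3,3]=s["eef_pos"]
C=np.linalg.inv(W@T);K=np.array(p["K"])
for q in([542,-170,100],[542+62*np.cos(-.103),-170+62*np.sin(-.103),48],[584,-125.4,23]):
    v=K@(C@[*q,1])[:3];print(v[:2]/v[2])
E
```

```text
1.725 [ 540.9821583  -171.83126383  194.33413636] [-3.14142102e+00  1.24291786e-03  8.07754517e-01] [ 0.32904385  0.51071097 -0.10807137  1.74975917  0.06942078  0.88557163
 -0.57238323]
[[-1.94244030e-04 -9.48249647e-01 -3.17525700e-01  8.16298110e+01]
 [ 9.99999577e-01  1.01125797e-04 -9.13741625e-04  7.59658340e-01]
 [ 8.98565213e-04 -3.17525743e-01  9.48249226e-01 -1.79243385e+02]
 [ 0.00000000e+00  0.00000000e+00  0.00000000e+00  1.00000000e+00]]
[319.42728031 188.90867757]
[369.20581521 137.16478217]
[319.22623167 111.38223988]
```

View pics/w1.png

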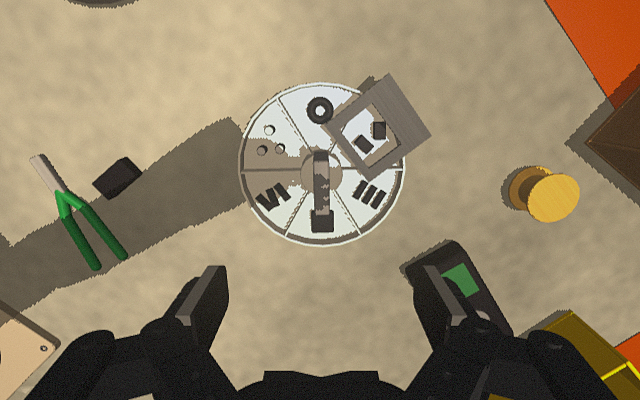

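The wrist view has the ring at (320,110) and the window centre near (370,135). Both match the projections. Next I descend and close.

Emit:
move_arm(plan=[[[1,2,-20],[0,0,0],1],[[0,0,-30],[0,0,0],1],[[0,0,-30],[0,0,0],1],[[0,0,-25],[0,0,0],1],[[0,0,-14],[0,0,0],1],[[0,0,-5],[0,0,0],1],[[0,0,0],[0,0,0],1],[[0,0,0],[0,0,0],1]])

```text
clock: 2.78
eef_pos: [543.8, -168.3, 71.4]
tool_rot: [3.14, -0.001, 0.81]
force: [0.6, -0.4, 0.4]
width: 85.4
gripper_force: 0.0
```

Emit:
move_arm(plan=[[[0,0,0],[0,0,0],0],[[0,0,0],[0,0,0],0],[[0,0,0],[0,0,0],0],[[0,0,0],[0,0,0],0],[[0,0,0],[0,0,0],0],[[0,0,0],[0,0,0],0],[[0,0,0],[0,0,0],0],[[0,0,0],[0,0,0],0]])

```text
clock: 3.78
eef_pos: [543.0, -168.1, 70.5]
tool_rot: [-3.142, -0.0, 0.811]
force: [-0.6, -0.1, -0.4]
width: 0.2
gripper_force: 0.0
```

The fingers shut to 0.2 mm with no force, so they missed the bar. Looking again.

```bash
python3 - <<'E'
from h import *
import cv2
s=status.read_state();print(s["clock"],s["eef_pos"],s["width"],s["force"])
a=cams.get_image("wrist");b=cams.get_image("scene")[120:270,180:380]
cv2.imwrite("pics/w2.png",np.vstack([cv2.resize(a[0:400],(480,300)),cv2.resize(b,(400,300)) if 0 else cv2.copyMakeBorder(cv2.resize(b,(400,300)),0,0,40,40,0)]))
E
```

```text
3.775 [ 543.04166428 -168.05505403   70.50353105] 0.20608789737099978 [-0.62129967 -0.06585432 -0.39361911]
```

View pics/w2.png

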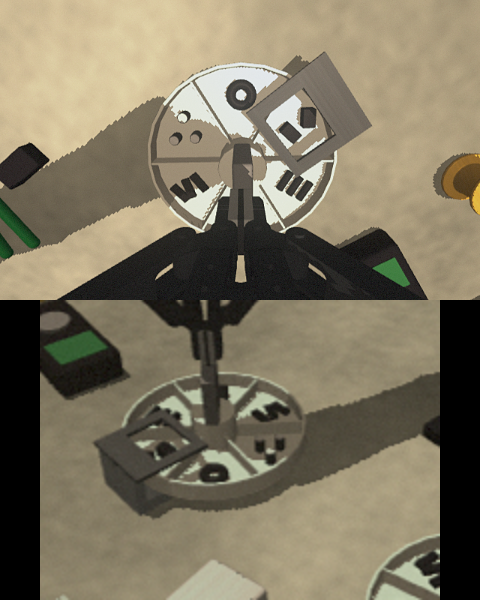

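```bash
python3 - <<'E'
from h import *
import cv2
def proj(q,n="scene"):
    p=cams.camera_params(n);v=np.array(p["K"])@(np.linalg.inv(np.array(p["pose"]))@[*q,1])[:3];return v[:2]/v[2]
x0,y0=225,120
for z in(50,70,100,120):print(z,(proj([542.5,-169,z])-[x0,y0])*7)
u=25*np.array([np.cos(.81),np.sin(.81)])
for z in(50,100):print(z,[(proj([542+s*u[0],-170+s*u[1],z])-[x0,y0])*7 for s in(1,-1)])
a=cams.get_image("scene")[y0:y0+80,x0:x0+100];cv2.imwrite("pics/s3.png",cv2.resize(a,(700,560),interpolation=cv2.INTER_CUBIC))
E
```

```text
50 [295.7453223  387.38267446]
70 [289.72817671 328.43870248]
100 [280.34634052 236.5342138 ]
120 [273.84104669 172.80834064]
50 [array([291.52369948, 440.75048514]), array([297.71452983, 331.82589711])]
100 [array([275.61101627, 288.69052712]), array([282.74836754, 182.33262589])]
```

View pics/s3.png

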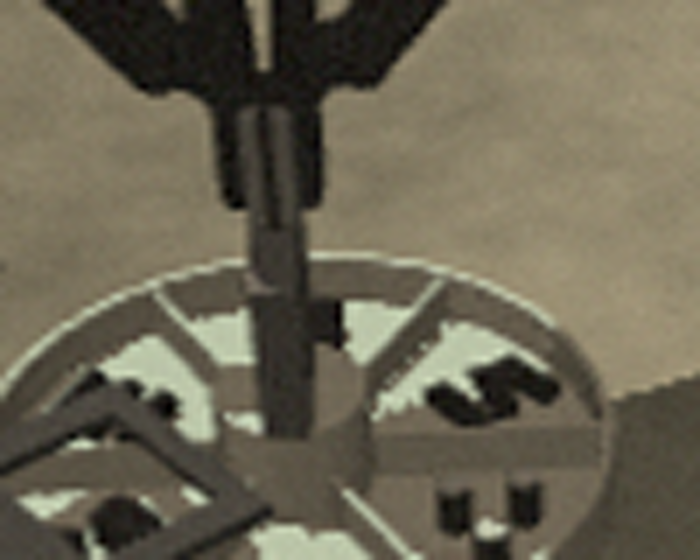

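```bash
python3 - <<'E'
from h import *
import cv2
p=cams.camera_params("wrist");C=np.linalg.inv(np.array(p["tool_from_camera"]));K=np.array(p["K"])
print(K[0,0],ctrl.grasp_offset)
for z in(0,-20,-40,-60):
    v=K@(C@[0,0,z,1])[:3];print(z,v[:2]/v[2])
a=cams.get_image("wrist")[150:400,220:430];cv2.imwrite("pics/w3.png",cv2.resize(a,None,fx=2.3,fy=2.3,interpolation=cv2.INTER_CUBIC))
E
```

```text
325.8384614676086 18.700000000000003
0 [319.61808751 236.14830637]
-20 [319.48149216 251.49733082]
-40 [319.3120964  270.53209002]
-60 [319.09647374 294.7613004 ]
```

View pics/w3.png

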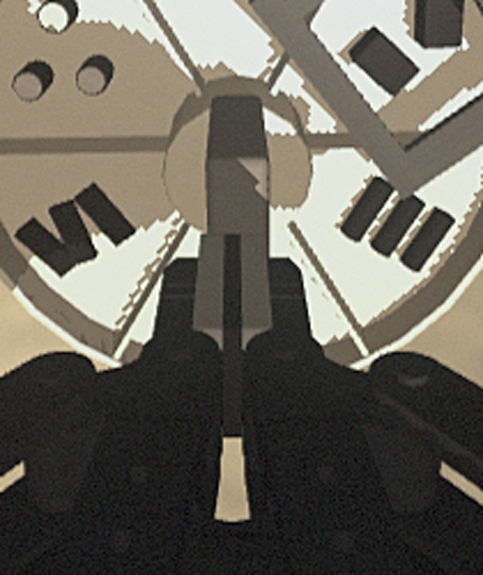

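Both pictures agree. The shut fingertips are about 8 mm above the bar top (wrist crop row 232, scene crop row 205), roughly 38 mm higher than the reported TCP height suggests. I'll open, go 32 mm lower and close again.

Emit:
move_arm(plan=[[[0,0,0],[0,0,0],1],[[0,0,0],[0,0,0],1],[[0,0,0],[0,0,0],1],[[0,0,0],[0,0,0],1],[[0,0,0],[0,0,0],1],[[0,0,0],[0,0,0],1],[[0,0,-10],[0,0,0],1],[[0,0,-12],[0,0,0],1],[[0,0,-10],[0,0,0],1],[[0,0,0],[0,0,0],1]])

```text
clock: 5.22
eef_pos: [542.0, -167.8, 37.2]
tool_rot: [-3.139, 0.001, 0.811]
force: [-0.5, -1.2, -0.2]
width: 85.0
gripper_force: 0.0
```

Emit:
move_arm(plan=[[[0,0,0],[0,0,0],0],[[0,0,0],[0,0,0],0],[[0,0,0],[0,0,0],0],[[0,0,0],[0,0,0],0],[[0,0,0],[0,0,0],0],[[0,0,0],[0,0,0],0],[[0,0,0],[0,0,0],0]])

```text
clock: 6.1
eef_pos: [544.3, -169.1, 39.0]
tool_rot: [3.139, -0.001, 0.81]
force: [3.0, -4.4, 1.8]
width: 13.0
gripper_force: 59.8
```

The bar is gripped (13 mm, 60 N). Turning it clockwise now.

Emit:
move_arm(plan=[[[0,0,0],[0,0,-4],0],[[0,0,0],[0,0,-5.5],0],[[0,0,0],[0,0,-5.5],0],[[0,0,0],[0,0,-5.5],0],[[0,0,0],[0,0,-5.5],0],[[0,0,0],[0,0,-5.5],0],[[0,0,0],[0,0,-5.5],0],[[0,0,0],[0,0,-5.5],0],[[0,0,0],[0,0,-5.5],0],[[0,0,0],[0,0,-4.5],0]])

```text
clock: 7.35
eef_pos: [545.1, -170.8, 39.1]
tool_rot: [3.138, -0.005, -0.11]
force: [4.9, -7.9, -0.5]
width: 12.7
gripper_force: 59.7
```

Emit:
move_arm(plan=[[[0,0,0],[0,0,0],0],[[0,0,0],[0,0,0],0],[[0,0,0],[0,0,0],0]])

```text
clock: 7.72
eef_pos: [545.1, -170.9, 39.1]
tool_rot: [3.138, -0.005, -0.108]
force: [4.6, -7.7, 0.4]
width: 12.8
gripper_force: 59.7
```

```bash
python3 - <<'E'
from h import *
import cv2
a=cams.get_image("wrist")[0:250,180:480];b=cams.get_image("scene")[120:240,190:340]
cv2.imwrite("pics/w4.png",np.hstack([cv2.resize(a,(420,350)),cv2.resize(b,(380,350))[:,:380]]))
E
```

```text
(no output)
```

View pics/w4.png

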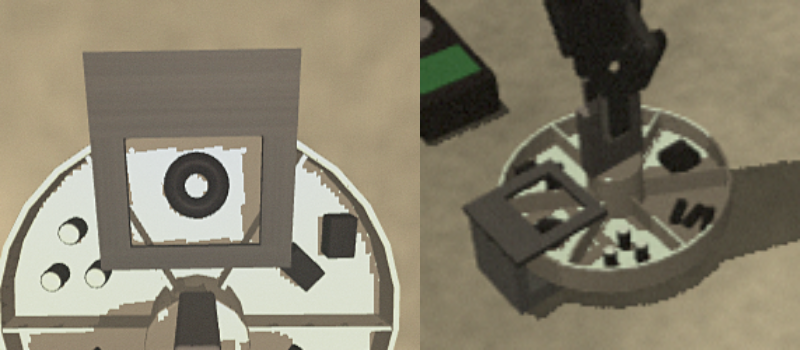

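The wrist view shows the whole ring at (196,185), and the opening's centre is about (193,190), so it is centred to within about 2 mm. Releasing and lifting away.

Emit:
move_arm(plan=[[[0,0,0],[0,0,0],1],[[0,0,0],[0,0,0],1],[[0,0,0],[0,0,0],1],[[0,0,0],[0,0,0],1],[[0,0,0],[0,0,0],1],[[0,0,0],[0,0,0],1],[[0,0,15],[0,0,0],1],[[0,0,30],[0,0,0],1],[[0,0,40],[0,0,0],1],[[0,0,40],[0,0,0],1]])

```text
clock: 9.07
eef_pos: [543.1, -168.2, 165.8]
tool_rot: [3.141, -0.001, -0.106]
force: [0.5, -0.5, -0.2]
width: 85.4
gripper_force: 0.0
```

Emit:
move_arm(plan=[[[0,0,20],[0,0,0],1],[[0,0,0],[0,0,0],1],[[0,0,0],[0,0,0],1]])

```text
clock: 9.45
eef_pos: [542.4, -167.8, 183.1]
tool_rot: [-3.141, 0.001, -0.106]
force: [-0.1, -0.6, -0.2]
width: 85.0
gripper_force: 0.0
```

```bash
python3 - <<'E'
from h import *
import cv2
a=cams.get_image("wrist")[0:250,180:480]
cv2.imwrite("pics/w5.png",cv2.resize(a,(600,500)))
E
```

```text
(no output)
```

View pics/w5.png

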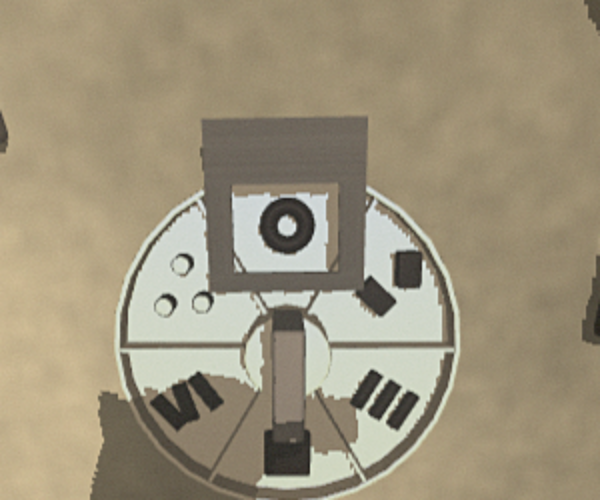

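The ring is at (287,225) and the opening's centre is about (285,229), so it is still centred. The gripper is clear of everything.

```bash
python3 -c "
from cell import ctrl
print(ctrl.finish_job())"
```

```text
the job is handed in; nothing more can be done
None
```

The ring core shows whole in the middle of its carousel's window, about 2 mm off centre in the last picture; the grip is released, the arm never went near the other carousel, and the job was handed in at about 9.5 s (no verdict was returned).

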